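# Shift the bench polisher into gear through its L-shaped gate

### The job

Put the small bench polisher into gear: with the fingertips push its black selector knob along the slot, away from the red dot as far as the corner, then push it round the corner along the second leg until it is fully home at the end beside the green dot. Only push the knob, gently; do not grip, lift or tip it out of the slot, and leave the film can, the wire spool and the cork standing where they are.

Things in the scene. Friction and masses are not known exactly. Their poses are not given: they have to be found in the camera images.
- polisher: Bench polisher, fixed. Grey gearbox, x -75..45, y -62..62 mm, flat steel top (gate plate) 46 mm above the origin, which lies on the bench top; behind it a motor with felt wheel, x 46..104, y -58..86 mm, up to 63 mm high. x: gearbox to motor, z up. L-shaped slot in the plate, 17 mm wide: leg one runs +x from a red dot, leg two -y to a green dot.
- selector: Squat upright black cylinder with red top, 36 mm across with its ribs, 26 mm tall, 100 to 210 g, resting loose on the gate plate; a brass pin (12 mm across, 22 mm long) below it stands in the slot. Plain friction; stays where left; could be lifted out. Origin: centre of the knob's underside, on the plate's top; z up. Starts within 20 mm of slot_start on leg one.
- slot_start (a point): Where the selector's origin is when its pin touches the closed beginning of the first leg (level with the plate's top).
- slot_corner (a point): Corner of the slot, 62 mm beyond slot_start: the selector's origin is here when its pin touches the far end of leg one (on the plate's top).
- slot_home (a point): Home end, 58 mm from slot_corner: the selector's origin is here when its pin touches the end of leg two (on the plate's top). Leg two turns right at 90 degrees from leg one.
- film_can: Black film can with a grey cap, 33 mm across, 54 mm tall, standing loose on the bench beside the polisher; origin at the centre of its underside. Bystander.
- solder_spool: White wire spool, 42 mm across, 22 mm tall, standing loose on the bench beside the polisher; origin at the centre of its underside. Bystander.
- cork: Cork bung, 46 mm across, 20 mm tall, standing loose on the bench beside the polisher; origin at the centre of its underside. Bystander.
There are look-alikes about, which are no part of the job. There is more than one size of the selector; the job needs the smaller.

How it is judged:
By the outcome, as a careful person would: the job done as asked, in the order asked, and still so for the second after the job is handed in, with the robot touching nothing.
It also fails if it takes over 38 s, if anything falls off the work surface, if the arm or the gripper's body presses on something with over 40 N, if the wrist force passes 120 N, or if a joint passes its speed limit or range.

### The arm

A 7-joint arm with a two-finger parallel gripper is mounted at the origin on a cart in front of the work surface, level with it; the furniture and walls round the work are solid. World frame = base frame: x ahead of the robot, y to its left, z up, the work surface at z = 0. Lengths are in m, angles in rad, forces in N, time in s.
With the tool pointing down it reaches from about 0.4 to 0.875 m from the base axis. Payload 19.3 kg.
Tool frame: the origin (TCP) lies midway between the tips of the shut fingers; the grasp point (between the pads) lies 19 mm behind it; z points along the fingers, y is the direction in which the jaws open and shut (so a half turn about z gives the same grasp; the last joint's range is limited). The gripper opens to 85 mm and grips with 20 to 120 N. Pads are 22 mm wide; open, the fingers measure 114 mm over their backs; the gripper's body (76 mm by 85 mm) begins 54 mm behind the grasp point. The pads swing forward as they close: fully open they stand 13 mm farther back than shut.
Start: joints at [-1.384, 0.521, -0.036, 1.599, 0.021, 1.021, -0.113], TCP at [0.159, 0.604, 0.231] pointing down, gripper open.
Joint ranges: [-2.91, 2.91], [-0.3, 2.13], [-1.5, 1.42], [0.17, 2.43], [-1.26, 4.41], [0.16, 1.93], [-2.52, 2.52]. Speed limits (rad/s): [1.89, 1.89, 2.39, 2.39, 3.01, 3.01, 3.01].

### API

Orientations are given as [roll, pitch, yaw] about the fixed x, y, z axes, in that order (R = Rz(yaw) Ry(pitch) Rx(roll)).
In Python, from workcell import bot gives the robot as it stands.
- The arm moves only by the tool servo_tool, never from a script. Its argument "plan" is a list of rows, each a list of 5 numbers: the shift along the world's x, y, z in mm, then the turn about the world's z in rad, then the gripper's target within -1 to 1 (shut at 1, half-way at 0, fully open at -1). In form: [[tx, ty, tz, yaw, jaw], ...]. A call has exactly 10 rows; each row is the pose to reach, as a shift and turn from the pose commanded when the call began; what a row does not reach only later rows make up. A row lasts 1/12 s, in which the tool goes at most 41.7 mm and 7.16 degrees, less where a joint would pass 70% of its speed; a pose out of reach is approached as far as the arm can. A call with a gripper value outside its range is refused whole. The fingers move at their own pace and stop on an object; "squeeze" is the grip in N (left out, the last holds). Time passes only in rows, so rows that repeat a pose let the fingers close, or fill a call up. It gives the time, the measured TCP pose, the force and the opening at its end, in the units of the state.
- bot.observe(): the state, without advancing time (a new reading comes with each control period).
- bot.grab_frame(name): name is "scene" or "top" or "wrist"; returns the picture (420x560x3 uint8, blue, green, red); there is no depth.
- bot.calibration(name): a dict with "fx", "fy", "cx", "cy" (pixels), "T" (4x4, takes a point from camera to world coordinates). Camera axes: x right, y down, z forward; pixel columns grow to the right and rows downward; lengths in m; the calibration is good to about 2 mm. A picture is of the moment at which its call begins: read the wrist's pose just before it. calibration takes no time and is no camera call; for the wrist camera it gives the pose at the moment of the call.
- bot.job_done(): hands the job in, once; it reports no verdict.
The state is a dict: "clock": time; "qpos": joint angles; "qd": joint speeds; "joint_efforts": joint torques, N m; "position": TCP position; "tool_rot": TCP orientation; "force": force on the tool from outside, world axes, zero at the start; "moment": the same for the moment, N m; "grip_width": finger opening in m.
Only numpy, scipy, OpenCV 4.12 (cv2) and the standard library are available. Lean on these libraries where they do the work, as an engineer would, in place of code of your own. Each camera call takes 0.05 s, during which the arm holds its last target.

## Working session

There is one attempt and no reset: what is moved stays moved. The work goes in short steps, Python scripts to look and compute and a tool call to move; the robot and the scene stay as the last step left them, time stands still between calls to the robot, and variables do not carry over. Pictures are saved under pics/ and viewed, and the job is handed in when it is done.

Besides the shell and the picture viewer there is one more tool, called in YAML: its name, and indented under it one key for each argument. servo_tool: Moves the arm, as the interface text tells. Its arguments: {"type":"object","properties":{"plan":{"type":"array","items":{"type":"array","items":{"type":"number"}}},"squeeze":{"type":"number"}},"required":["plan"]}

```bash
mkdir -p pics; ls
python3 - <<'E'
from workcell import bot
import cv2,numpy as np
s=bot.observe();print(s['clock'],s['position'],s['tool_rot'],s['force'],s['grip_width'])
for n in ['scene','top']:
    im=bot.grab_frame(n);cv2.imwrite(f'pics/{n}0.png',im)
    c=bot.calibration(n);print(n,c['fx'],c['fy'],c['cx'],c['cy']);print(np.round(c['T'],3))
E
```

```text
pics
0.0 [0.15871079 0.60416291 0.23071284] [-3.14045462e+00  1.15433737e-04  2.88478046e+00] [ 0.29982642 -0.45338717 -0.21048757] 0.08550509175791542
scene 541.7488786125682 541.7488786125682 275.85967860543036 210.81149458999607
[[ 0.195  0.714 -0.673  1.149]
 [ 0.981 -0.149  0.126 -0.185]
 [-0.01  -0.684 -0.729  0.813]
 [ 0.     0.     0.     1.   ]]
top 389.5264757920041 389.5264757920041 281.27003835442383 210.40810749982228
[[ 0.015 -0.995  0.097  0.372]
 [-1.    -0.015 -0.005 -0.055]
 [ 0.007 -0.097 -0.995  0.915]
 [ 0.     0.     0.     1.   ]]
```

View pics/scene0.png

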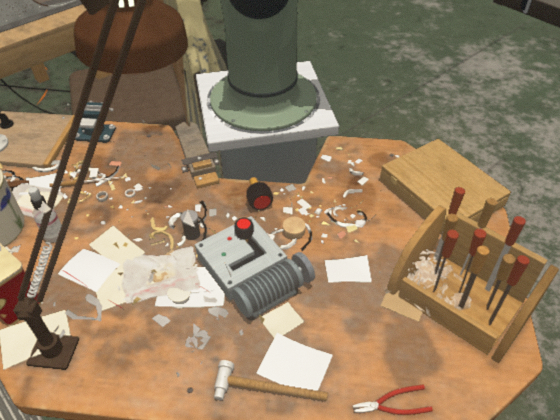

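View pics/top0.png

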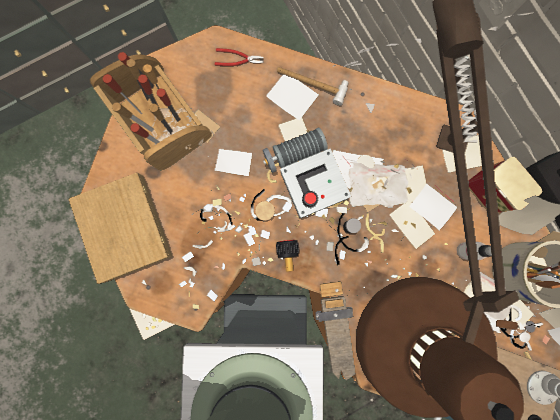

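```bash
cat > h.py <<'E'
import numpy as np,cv2
from workcell import bot
def ray(n,u,v,z,c=None):
    c=c or bot.calibration(n);T=np.array(c['T'])
    d=T[:3,:3]@np.array([(u-c['cx'])/c['fx'],(v-c['cy'])/c['fy'],1]);o=T[:3,3]
    return o+d*(z-o[2])/d[2]
def proj(n,p,c=None):
    c=c or bot.calibration(n);T=np.array(c['T']);q=T[:3,:3].T@(np.array(p)-T[:3,3])
    return q[0]/q[2]*c['fx']+c['cx'],q[1]/q[2]*c['fy']+c['cy']
E
python3 - <<'E'
from h import *
a=cv2.imread('pics/top0.png')[110:260,220:400];b=cv2.imread('pics/scene0.png')[170:320,150:330]
cv2.imwrite('pics/top0c.png',cv2.resize(a,None,fx=4,fy=4,interpolation=cv2.INTER_CUBIC))
cv2.imwrite('pics/scene0c.png',cv2.resize(b,None,fx=4,fy=4,interpolation=cv2.INTER_CUBIC))
E
```

```text
(no output)
```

View pics/top0c.png

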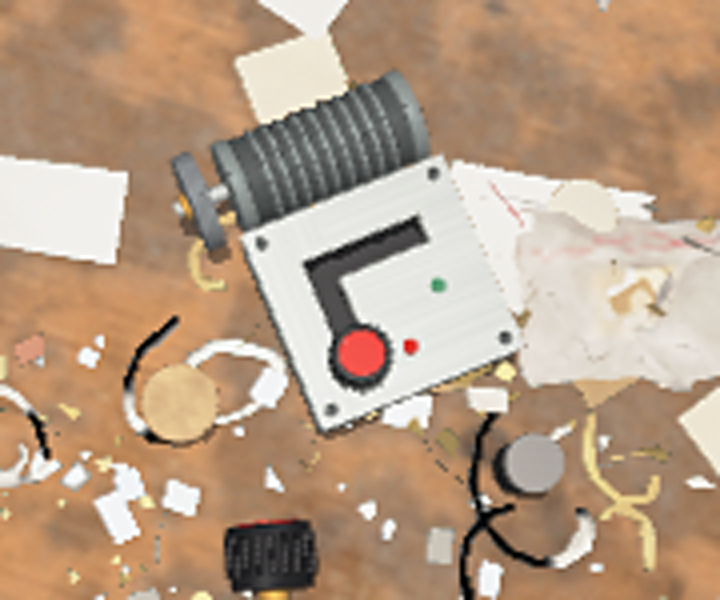

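View pics/scene0c.png

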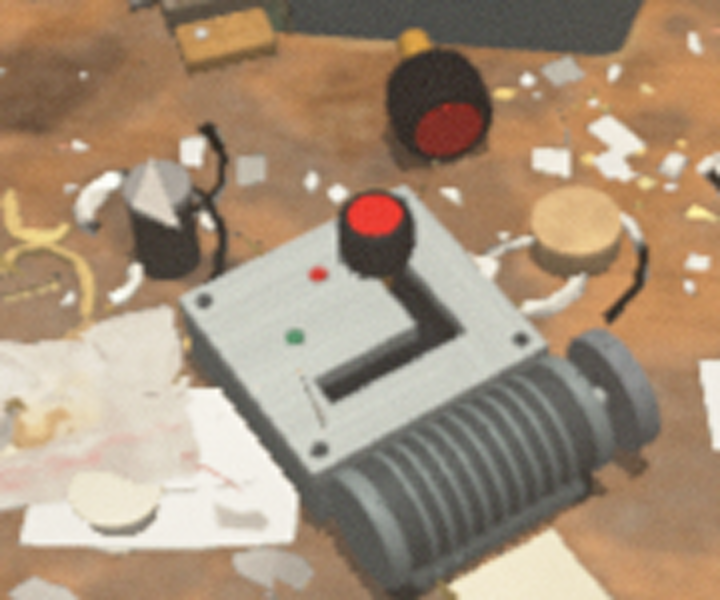

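Run:
```python
from h import *
np.set_printoptions(precision=4,suppress=True)
im=cv2.imread('pics/top0.png');sc=cv2.imread('pics/scene0.png')
def f(cx,cy,ox,oy): return (cx+.5)/4-.5+ox,(cy+.5)/4-.5+oy
P={}
for k,t,s in [('A',(262,243),(521,340)),('B',(433,173),(319,449)),('C',(506,338),(204,300)),('D',(331,410),None),('red',(410,346),(318,274)),('green',(438,285),(295,336)),('slotouter',(305,265),(465,330)),('slotinner',(343,281),(415,328)),('endout',(418,217),(317,381)),('endin',(430,240),(330,403))]:
    P[k]=ray('top',*f(*t,220,110),.046)
    print(k,P[k][:2], s and ray('scene',*f(*s,150,170),.046)[:2])
c=np.mean([P[k] for k in 'ABCD'],0);print('centre',c)
ey=((P['A']-P['B'])+(P['D']-P['C']));ex=((P['A']-P['D'])+(P['B']-P['C']))
print('yaw from x',np.arctan2(ex[1],ex[0]),'from y',np.arctan2(-ey[0],ey[1]))
def red(im,n,x0,y0,x1,y1):
    hsv=cv2.cvtColor(im,cv2.COLOR_BGR2HSV);m=((hsv[...,0]<8)|(hsv[...,0]>172))&(hsv[...,1]>170)&(hsv[...,2]>150)
    k=np.zeros(m.shape,np.uint8);k[y0:y1,x0:x1]=m[y0:y1,x0:x1]
    N,L,S,C=cv2.connectedComponentsWithStats(k);i=1+np.argmax(S[1:,4]);print(n,C[i],S[i],ray(n,*C[i],.072))
red(im,'top',295,185,330,215);red(sc,'scene',225,205,265,240)
for n,u,v,z in [('top',220+178/4,110+402/4,.02),('top',220+533/4,110+463/4,.054),('top',220+270/4,110+560/4,.03)]: print(ray(n,u,v,z))
# lamp points
for u,v in [(462,40),(470,150),(485,220),(500,300),(420,330)]: print('lamp',[ray('top',u,v,z)[:2] for z in (0,.3)])
```

```text
A [ 0.5481 -0.0671] [ 0.5495 -0.0671]
B [ 0.5901 -0.1638] [ 0.5907 -0.1647]
C [ 0.4961 -0.2052] [ 0.497 -0.205]
D [ 0.4539 -0.107 ] None
red [ 0.4907 -0.1511] [ 0.4922 -0.1515]
green [ 0.5257 -0.1668] [ 0.5265 -0.1668]
slotouter [ 0.5359 -0.0916] [ 0.5387 -0.0908]
slotinner [ 0.5271 -0.1131] [ 0.533  -0.1128]
endout [ 0.5645 -0.1553] [ 0.5539 -0.1605]
endin [ 0.5514 -0.1622] [ 0.5671 -0.1566]
centre [ 0.5221 -0.1358  0.046 ]
yaw from x 0.4080246733693016 from y 0.4079931495505803
top [310.129  197.7419] [305 193  11  11  93] [ 0.4832 -0.1221  0.072 ]
scene [243.3119 223.2661] [237 219  14  10 109] [ 0.4843 -0.1222  0.072 ]
[ 0.4587 -0.0212  0.02  ]
[ 0.4246 -0.2195  0.054 ]
[ 0.3689 -0.0752  0.03  ]
lamp [array([ 0.8916, -0.5004]), array([ 0.7213, -0.3544])]
lamp [array([ 0.6144, -0.5113]), array([ 0.5349, -0.3617])]
lamp [array([ 0.4462, -0.5414]), array([ 0.4219, -0.3819])]
lamp [array([ 0.2609, -0.5695]), array([ 0.2974, -0.4008])]
lamp [array([ 0.1906, -0.3825]), array([ 0.2502, -0.2752])]
```

Candidates: an upright black knob with red top in the slot at top (310,198) / scene (243,223), and a larger one lying on the bench at top (287,248) / scene (259,195). The upright knob in the slot, the smaller of the two, is the selector; the crops confirm this. The can, spool area and cork stay clear. First I travel over at height with the jaws shut.

servo_tool:
  plan:
    - [28, -29, 10, -0.05, 1]
    - [56, -58, 20, -0.1, 1]
    - [84, -87, 30, -0.15, 1]
    - [112, -116, 40, -0.2, 1]
    - [140, -145, 50, -0.25, 1]
    - [168, -174, 50, -0.3, 1]
    - [196, -203, 50, -0.35, 1]
    - [224, -232, 50, -0.4, 1]
    - [252, -261, 50, -0.45, 1]
    - [280, -290, 50, -0.5, 1]

```text
clock: 0.93
position: [0.4397, 0.3128, 0.2813]
tool_rot: [-3.142, -0.0, 2.382]
force: [0.8, 0.8, -0.7]
grip_width: 0.0001
```

servo_tool:
  plan:
    - [2, -38, 0, -0.04, 1]
    - [4, -76, 0, -0.08, 1]
    - [6, -114, 0, -0.12, 1]
    - [8, -152, 0, -0.16, 1]
    - [8, -190, 0, -0.2, 1]
    - [6, -228, 0, -0.24, 1]
    - [4, -266, 0, -0.28, 1]
    - [2, -304, 0, -0.32, 1]
    - [0, -342, 0, -0.36, 1]
    - [-2, -380, 0, -0.4, 1]

```text
clock: 1.77
position: [0.4361, -0.0672, 0.2814]
tool_rot: [3.141, -0.0, 1.983]
force: [1.2, 0.2, 1.0]
grip_width: -0.0001
```

servo_tool:
  plan:
    - [0, -20, -15, -0.004, 1]
    - [0, -40, -30, -0.004, 1]
    - [0, -60, -50, -0.004, 1]
    - [0, -76, -70, -0.004, 1]
    - [0, -76, -90, -0.004, 1]
    - [0, -76, -110, -0.004, 1]
    - [0, -76, -130, -0.004, 1]
    - [0, -76, -140, -0.004, 1]
    - [0, -76, -140, -0.004, 1]
    - [0, -76, -140, -0.004, 1]

```text
clock: 2.6
position: [0.4367, -0.1416, 0.1415]
tool_rot: [-3.141, -0.0, 1.981]
force: [0.1, 0.2, 1.3]
grip_width: -0.0
```

Run:
```python
from h import *
for n in ['wrist','scene','top']:
    im=bot.grab_frame(n);cv2.imwrite(f'pics/{n}1.png',im)
c=bot.calibration('wrist');np.save('w1.npy',c)
s=bot.observe();print(s['position'],s['tool_rot'],s['qpos'])
a=cv2.imread('pics/wrist1.png');b=cv2.imread('pics/scene1.png')[170:320,150:330]
cv2.imwrite('pics/scene1c.png',cv2.resize(b,None,fx=4,fy=4))
```

```text
[ 0.43731435 -0.14154708  0.14226738] [3.14024055e+00 6.89585266e-04 1.98091953e+00] [-0.14108241  0.4324967   0.41889184  2.12296629 -0.29062436  0.63837952
  0.88866977]
```

View pics/wrist1.png

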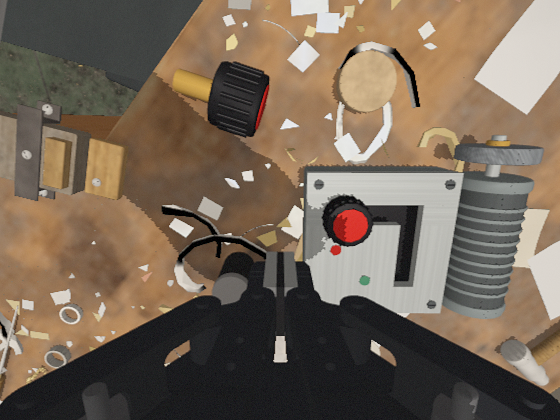

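View pics/scene1c.png

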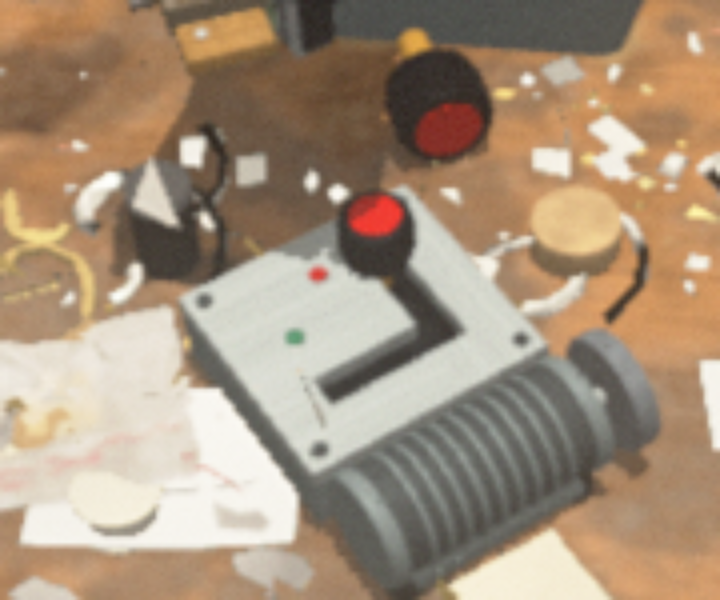

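```bash
cat >> h.py <<'E'
O=np.array([.5359,-.1298]);EX=np.array([np.cos(.408),np.sin(.408)]);EY=np.array([-EX[1],EX[0]])
def loc(p): d=np.array(p)[:2]-O; return np.round(1000*np.array([d@EX,d@EY]),1)
def world(x,y): return O+x/1000*EX+y/1000*EY
E
python3 - <<'E'
from h import *
c=np.load('w1.npy',allow_pickle=True).item()
im=cv2.imread('pics/wrist1.png')
hsv=cv2.cvtColor(im,cv2.COLOR_BGR2HSV);m=(((hsv[...,0]<8)|(hsv[...,0]>172))&(hsv[...,1]>170)&(hsv[...,2]>120)).astype(np.uint8)
N,L,S,C=cv2.connectedComponentsWithStats(m[190:245,320:380]);i=1+np.argmax(S[1:,4]);p=C[i]+[320,190]
print('knob',p,loc(ray('w',*p,.072,c)))
for k,u,v in [('scrA',450,184),('scrD',319,184),('scrB',432,304),('outer',423,205),('inner',402,223),('endR',409,287),('endL',395,282),('red',336,250),('green',365,281)]: print(k,loc(ray('w',u,v,.046,c)))
print(loc(bot.observe()['position']))
a=cv2.resize(im[150:330,220:460],None,fx=3.3,fy=3.3,interpolation=cv2.INTER_CUBIC);cv2.imwrite('pics/w1c.png',a)
E
```

```text
knob [350.2658371 225.260181 ] [-44.2  28.1]
scrA [37.4 53.2]
scrD [-64.4  53. ]
scrB [ 38.2 -53.2]
outer [18.6 36.3]
inner [ 3.6 21.2]
endR [ 16.1 -36.5]
endL [  3.6 -31.8]
red [-48.3  -2.3]
green [-22.1 -30.8]
[-95.2  28.3]
```

View pics/w1c.png

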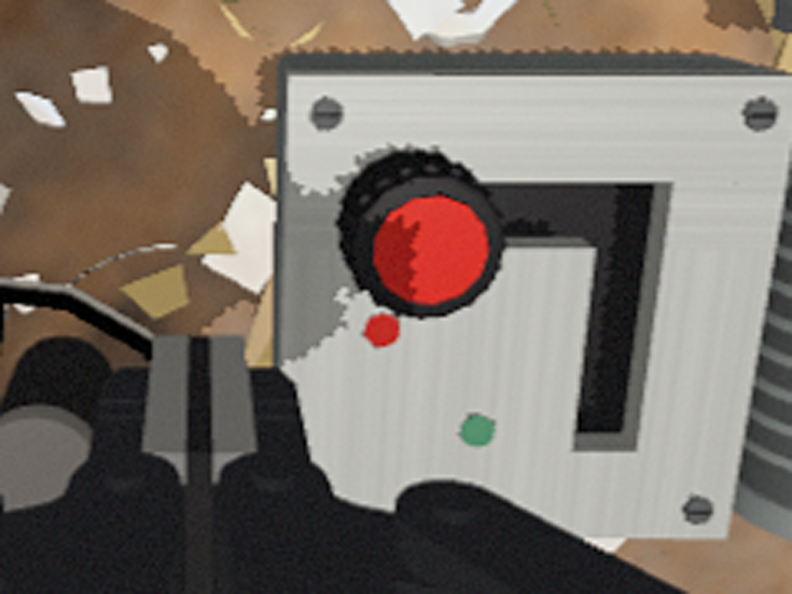

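The wrist view shows the selector knob at (350,225), the slot corner at (423,205), and the slot end at (403,286). The shut fingertips line up with leg one. I'll lower beside the knob, behind it.

servo_tool:
  plan:
    - [0, 0, -20, 0, 1]
    - [0, 0, -40, 0, 1]
    - [0, 0, -60, 0, 1]
    - [0, 0, -75, 0, 1]
    - [0, 0, -85, 0, 1]
    - [0, 0, -90, 0, 1]
    - [1.8, 0.8, -90, 0, 1]
    - [3.7, 1.6, -90, 0, 1]
    - [5.5, 2.4, -90, 0, 1]
    - [7.3, 3.2, -90, 0, 1]

```text
clock: 3.58
position: [0.4448, -0.1382, 0.052]
tool_rot: [3.141, 0.001, 1.981]
force: [-0.1, -0.1, -0.3]
grip_width: 0.0001
```

servo_tool:
  plan:
    - [1.8, 0.8, 0, 0, 1]
    - [3.7, 1.6, 0, 0, 1]
    - [5.5, 2.4, 0, 0, 1]
    - [7.3, 3.2, 0, 0, 1]
    - [9.2, 4, 0, 0, 1]
    - [11, 4.8, 0, 0, 1]
    - [12.9, 5.6, 0, 0, 1]
    - [14.7, 6.4, 0, 0, 1]
    - [16.5, 7.1, 0, 0, 1]
    - [18.4, 7.9, 0, 0, 1]

```text
clock: 4.42
position: [0.4626, -0.1304, 0.0513]
tool_rot: [-3.141, -0.0, 1.981]
force: [-0.7, -1.1, 1.7]
grip_width: -0.0001
```

```bash
cat > look.py <<'E'
import sys
from h import *
i=sys.argv[1]
c=bot.calibration('wrist');s=bot.observe()
im=bot.grab_frame('wrist');cv2.imwrite(f'pics/w{i}.png',im)
sc=bot.grab_frame('scene');cv2.imwrite(f'pics/s{i}c.png',cv2.resize(sc[170:320,150:330],None,fx=4,fy=4))
print(s['clock'],'tcp',loc(s['position']),s['position'][2],'F',s['force'])
for n,f,cc in (('w',im,c),('scene',sc,bot.calibration('scene'))):
    hsv=cv2.cvtColor(f,cv2.COLOR_BGR2HSV);m=(((hsv[...,0]<8)|(hsv[...,0]>172))&(hsv[...,1]>170)&(hsv[...,2]>120)).astype(np.uint8)
    N,L,S,C=cv2.connectedComponentsWithStats(m)
    for k in range(1,N):
        l=loc(ray('x',*C[k],.072,cc))
        if S[k,4]>40 and -80<l[0]<40 and abs(l[1])<55: print(n,C[k],S[k,4],l)
E
python3 look.py 2
```

```text
4.4167 tcp [-67.5  28.6] 0.05129537406739701 F [-0.73016158 -1.08334718  1.70759299]
w [349.0397039  284.89300135] 1486 [-37.2  32. ]
scene [245.66666667 226.27586207] 87 [-35.7  27. ]
```

View pics/w2.png

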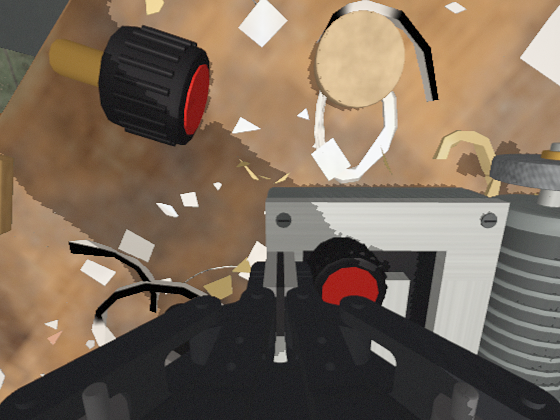

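View pics/s2c.png

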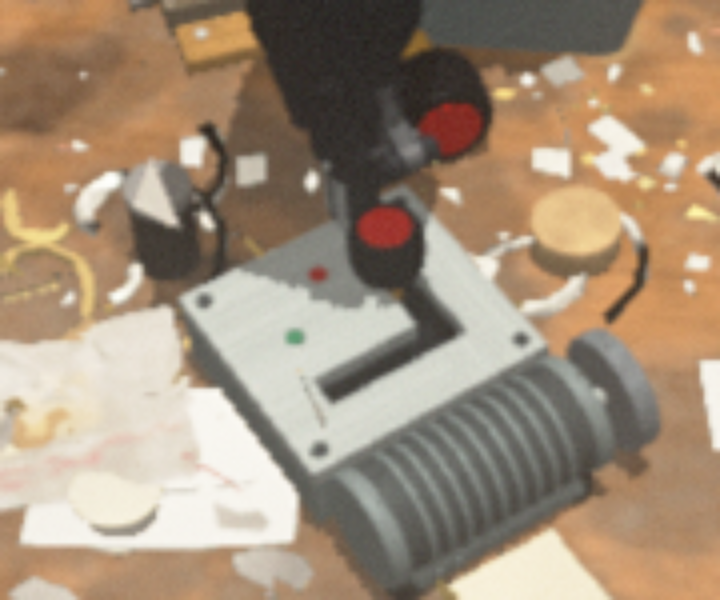

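The knob is upright and sliding ahead of the fingertips (wrist 349,285). Contact offset is about 31 mm. I'll keep pushing along leg one.

servo_tool:
  plan:
    - [1.8, 0.8, 0, 0, 1]
    - [3.7, 1.6, 0, 0, 1]
    - [5.5, 2.4, 0, 0, 1]
    - [7.3, 3.2, 0, 0, 1]
    - [9.2, 4, 0, 0, 1]
    - [11, 4.8, 0, 0, 1]
    - [12.9, 5.6, 0, 0, 1]
    - [14.7, 6.4, 0, 0, 1]
    - [16.5, 7.1, 0, 0, 1]
    - [18.4, 7.9, 0, 0, 1]

```text
clock: 5.35
position: [0.481, -0.1225, 0.0513]
tool_rot: [-3.142, -0.0, 1.981]
force: [-1.0, -0.5, 0.3]
grip_width: -0.0001
```

servo_tool:
  plan:
    - [1.8, 0.8, 0, 0, 1]
    - [3.7, 1.6, 0, 0, 1]
    - [5.5, 2.4, 0, 0, 1]
    - [7.3, 3.2, 0, 0, 1]
    - [9.2, 4, 0, 0, 1]
    - [11, 4.8, 0, 0, 1]
    - [12.9, 5.6, 0, 0, 1]
    - [14.7, 6.4, 0, 0, 1]
    - [16.5, 7.1, 0, 0, 1]
    - [18.4, 7.9, 0, 0, 1]

```text
clock: 6.18
position: [0.4994, -0.1145, 0.0513]
tool_rot: [-3.142, -0.0, 1.981]
force: [0.4, 0.5, 0.5]
grip_width: 0.0
```

```bash
python3 look.py 3
```

```text
6.1833 tcp [-27.4  28.5] 0.051271024259730145 F [0.36471779 0.51286552 0.45985179]
w [348.96813031 285.08498584] 1412 [ 2.9 31.8]
scene [257.95555556 240.05555556] 90 [ 4.8 27.3]
```

View pics/s3c.png

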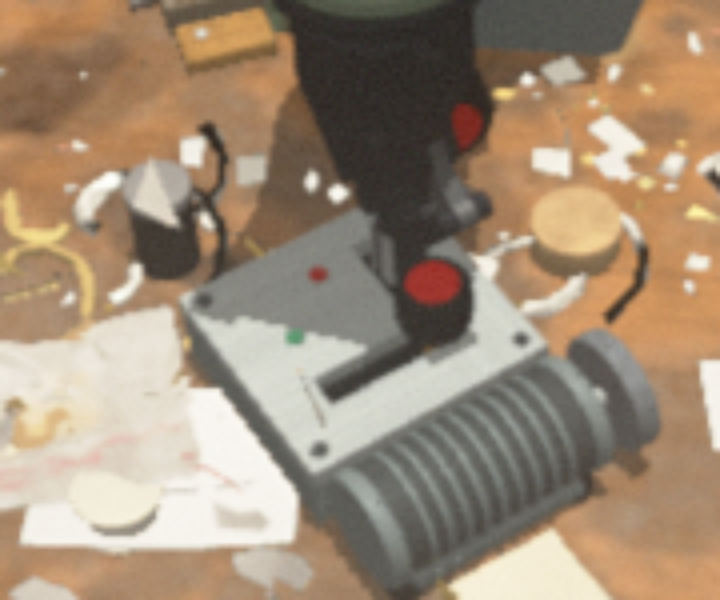

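servo_tool:
  plan:
    - [0.9, 0.4, 0, 0, 1]
    - [1.8, 0.8, 0, 0, 1]
    - [2.8, 1.2, 0, 0, 1]
    - [3.7, 1.6, 0, 0, 1]
    - [4.6, 2, 0, 0, 1]
    - [5.5, 2.4, 0, 0, 1]
    - [6, 2.6, 0, 0, 1]
    - [6.4, 2.8, 0, 0, 1]
    - [6.4, 2.8, 0, 0, 1]
    - [6.4, 2.8, 0, 0, 1]

```text
clock: 7.12
position: [0.5057, -0.1118, 0.0513]
tool_rot: [3.142, 0.0, 1.981]
force: [-0.3, 0.7, 0.0]
grip_width: 0.0002
```

```bash
python3 look.py 4
```

```text
7.1167 tcp [-20.6  28.5] 0.051290132304747174 F [-0.34054896  0.67653489  0.0158009 ]
w [349.04386566 284.72789582] 1459 [ 9.7 32. ]
scene [259.85 242.37] 100 [11.2 27.1]
```

servo_tool:
  plan:
    - [0.2, 0.1, 0, 0, 1]
    - [0.5, 0.2, 0, 0, 1]
    - [0.7, 0.3, 0, 0, 1]
    - [0.9, 0.4, 0, 0, 1]
    - [1.2, 0.5, 0, 0, 1]
    - [1.4, 0.6, 0, 0, 1]
    - [1.6, 0.7, 0, 0, 1]
    - [1.8, 0.8, 0, 0, 1]
    - [1.8, 0.8, 0, 0, 1]
    - [1.8, 0.8, 0, 0, 1]

```text
clock: 8.05
position: [0.5075, -0.111, 0.0513]
tool_rot: [3.142, 0.0, 1.981]
force: [-0.5, -0.0, 0.2]
grip_width: -0.0002
```

servo_tool:
  plan:
    - [0.2, 0.1, 0, 0, 1]
    - [0.5, 0.2, 0, 0, 1]
    - [0.7, 0.3, 0, 0, 1]
    - [0.9, 0.4, 0, 0, 1]
    - [0.9, 0.4, 0, 0, 1]
    - [0.9, 0.4, 0, 0, 1]
    - [0.9, 0.4, 0, 0, 1]
    - [0.9, 0.4, 0, 0, 1]
    - [0.9, 0.4, 0, 0, 1]
    - [0.9, 0.4, 0, 0, 1]

```text
clock: 8.88
position: [0.5079, -0.1108, 0.0513]
tool_rot: [-3.141, -0.0, 1.98]
force: [-5.8, -2.3, 3.0]
grip_width: -0.0002
```

```bash
python3 look.py 5
```

```text
8.8833 tcp [-18.2  28.5] 0.051277244135922426 F [-5.75139992 -2.34108368  2.99376423]
w [348.43149284 284.59509202] 1467 [11.9 32.1]
scene [260.50505051 242.91919192] 99 [12.9 27.4]
```

View pics/s5c.png

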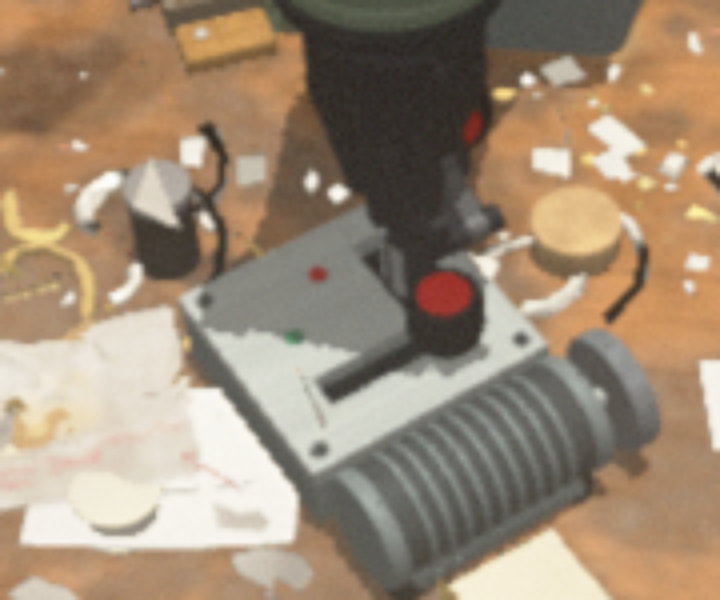

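The fingers feel about 6 N resistance and the knob sits at the corner (local x ≈ 12.5). Next I back off, hop over, and set down on the far side of the knob for leg two.

servo_tool:
  plan:
    - [-5, -2.2, 0, 0, 1]
    - [-10.8, -4.7, 0, 0, 1]
    - [-10.8, -4.7, 20, 0, 1]
    - [-10.8, -4.7, 40, 0, 1]
    - [-6, 12, 42, 0, 1]
    - [2, 32, 42, 0, 1]
    - [10, 52, 42, 0, 1]
    - [10, 52, 42, 0, 1]
    - [10, 52, 20, 0, 1]
    - [10, 52, 0, 0, 1]

```text
clock: 9.82
position: [0.5188, -0.0584, 0.0513]
tool_rot: [3.14, 0.001, 1.982]
force: [-0.2, -0.1, -0.1]
grip_width: -0.0001
```

```bash
python3 look.py 6
```

```text
9.8167 tcp [12.6 72.3] 0.051308836698662305 F [-0.19561538 -0.07387695 -0.05194274]
w [279.8        356.67272727] 110 [12.9 38.2]
scene [260.5        243.23584906] 106 [13.5 27. ]
```

View pics/s6c.png

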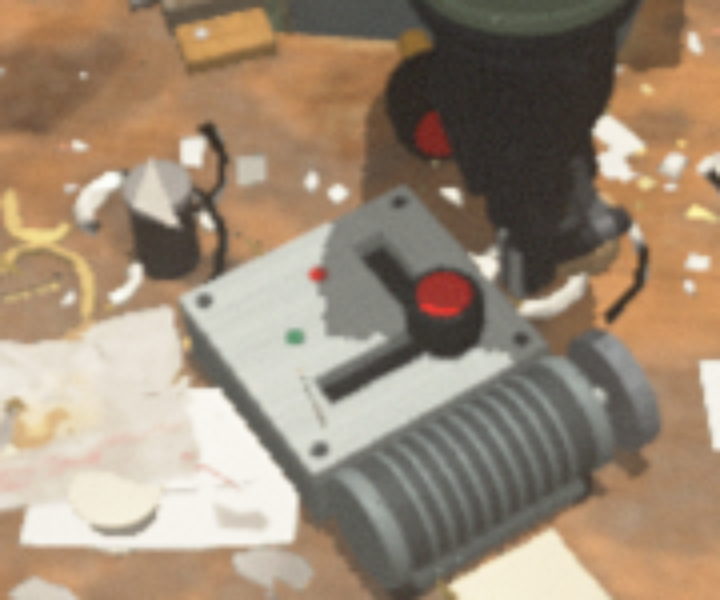

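View pics/w6.png

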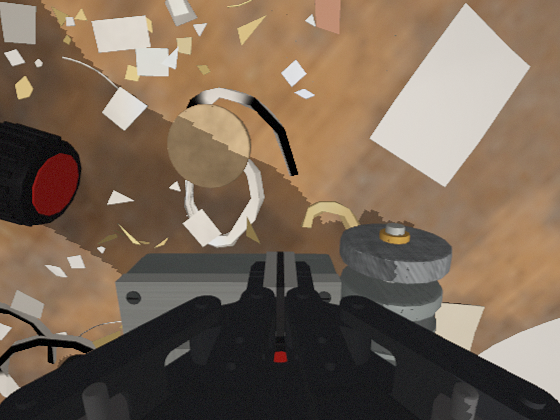

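The knob sits at the corner and the fingertips are centred behind it for leg two. I push along -y of the polisher.

servo_tool:
  plan:
    - [1.2, -2.8, 0, 0, 1]
    - [2.4, -5.5, 0, 0, 1]
    - [3.6, -8.3, 0, 0, 1]
    - [4.8, -11, 0, 0, 1]
    - [5.6, -12.9, 0, 0, 1]
    - [6.4, -14.7, 0, 0, 1]
    - [7.1, -16.5, 0, 0, 1]
    - [7.9, -18.4, 0, 0, 1]
    - [8.7, -20.2, 0, 0, 1]
    - [9.5, -22, 0, 0, 1]

```text
clock: 10.75
position: [0.5278, -0.0807, 0.0513]
tool_rot: [-3.141, -0.0, 1.981]
force: [-0.6, 1.3, 0.2]
grip_width: 0.0001
```

```bash
python3 look.py 7
```

```text
10.75 tcp [12.1 48.3] 0.05126179713364046 F [-0.58608534  1.30537848  0.21625594]
w [279.67322835 349.85433071] 254 [12.3 18. ]
scene [256.90625    244.79166667] 96 [12.9 19.8]
```

View pics/s7c.png

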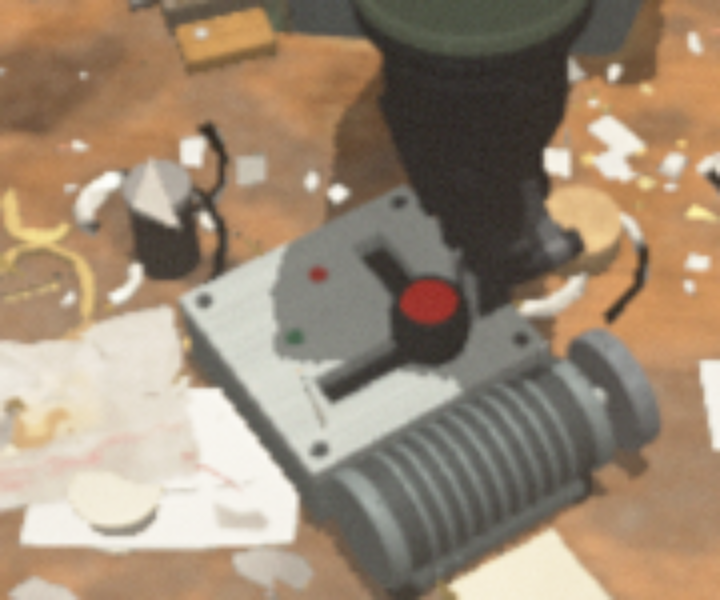

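servo_tool:
  plan:
    - [0.8, -1.8, 0, 0, 1]
    - [1.6, -3.7, 0, 0, 1]
    - [2.4, -5.5, 0, 0, 1]
    - [3.2, -7.3, 0, 0, 1]
    - [4, -9.2, 0, 0, 1]
    - [4.8, -11, 0, 0, 1]
    - [5.6, -12.9, 0, 0, 1]
    - [6.4, -14.7, 0, 0, 1]
    - [7.1, -16.5, 0, 0, 1]
    - [7.9, -18.4, 0, 0, 1]

```text
clock: 11.68
position: [0.5359, -0.0992, 0.0513]
tool_rot: [3.142, 0.0, 1.981]
force: [-0.8, 0.9, -0.4]
grip_width: -0.0001
```

servo_tool:
  plan:
    - [0.8, -1.8, 0, 0, 1]
    - [1.6, -3.7, 0, 0, 1]
    - [2.4, -5.5, 0, 0, 1]
    - [3.2, -7.3, 0, 0, 1]
    - [4, -9.2, 0, 0, 1]
    - [4.8, -11, 0, 0, 1]
    - [5.6, -12.9, 0, 0, 1]
    - [6.4, -14.7, 0, 0, 1]
    - [7.1, -16.5, 0, 0, 1]
    - [7.9, -18.4, 0, 0, 1]

```text
clock: 12.52
position: [0.5438, -0.1176, 0.0513]
tool_rot: [3.142, 0.0, 1.981]
force: [-0.6, 0.9, 0.4]
grip_width: -0.0
```

```bash
python3 look.py 8
```

```text
12.5167 tcp [12.   8.1] 0.05129270919971545 F [-0.58178664  0.86278872  0.35016754]
w [162.56424581 281.7150838 ] 179 [-38.4  13. ]
w [279.67567568 349.68339768] 259 [ 12.3 -22.1]
scene [237.56842105 255.17894737] 95 [ 13.1 -20.7]
```

View pics/s8c.png

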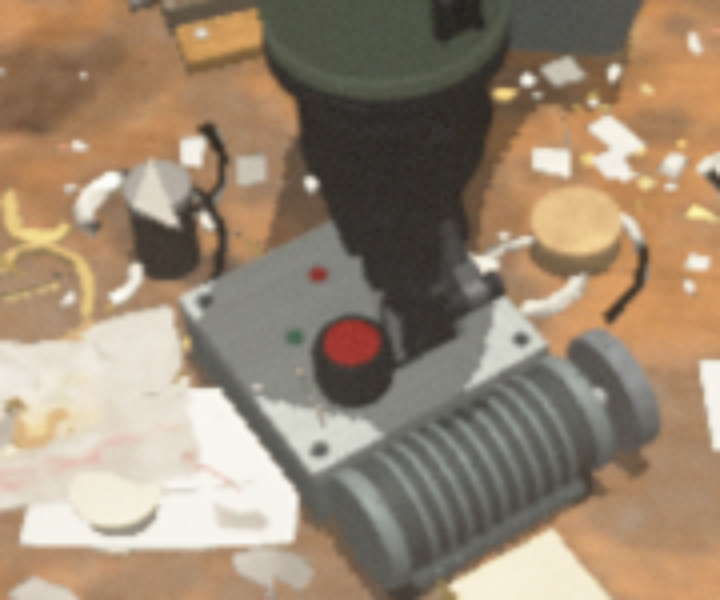

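Still upright and moving smoothly, at y ≈ -20.7. Roughly 9–10 mm remain; I go slower.

servo_tool:
  plan:
    - [0.4, -0.9, 0, 0, 1]
    - [0.8, -1.8, 0, 0, 1]
    - [1.2, -2.8, 0, 0, 1]
    - [1.6, -3.7, 0, 0, 1]
    - [2, -4.6, 0, 0, 1]
    - [2.4, -5.5, 0, 0, 1]
    - [2.6, -6, 0, 0, 1]
    - [2.8, -6.4, 0, 0, 1]
    - [3, -6.9, 0, 0, 1]
    - [3.2, -7.3, 0, 0, 1]

```text
clock: 13.45
position: [0.5469, -0.1247, 0.0513]
tool_rot: [-3.142, -0.0, 1.981]
force: [-0.3, 0.6, -0.6]
grip_width: 0.0001
```

servo_tool:
  plan:
    - [0.1, -0.3, 0, 0, 1]
    - [0.2, -0.5, 0, 0, 1]
    - [0.3, -0.7, 0, 0, 1]
    - [0.4, -0.9, 0, 0, 1]
    - [0.4, -0.9, 0, 0, 1]
    - [0.4, -0.9, 0, 0, 1]
    - [0.4, -0.9, 0, 0, 1]
    - [0.4, -0.9, 0, 0, 1]
    - [0.4, -0.9, 0, 0, 1]
    - [0.4, -0.9, 0, 0, 1]

```text
clock: 14.28
position: [0.5473, -0.1256, 0.0513]
tool_rot: [3.142, 0.0, 1.981]
force: [0.3, -0.1, 0.0]
grip_width: 0.0001
```

```bash
python3 look.py 9
```

```text
14.2833 tcp [12.1 -0.7] 0.051306582295480026 F [ 0.26698907 -0.06684579  0.03626734]
w [160.62433862 266.4973545 ] 189 [-38.5  11.4]
w [279.65637066 349.68339768] 259 [ 12.3 -30.9]
scene [233.74736842 257.34736842] 95 [ 13.3 -28.7]
```

servo_tool:
  plan:
    - [0.1, -0.2, 0, 0, 1]
    - [0.2, -0.4, 0, 0, 1]
    - [0.3, -0.6, 0, 0, 1]
    - [0.3, -0.8, 0, 0, 1]
    - [0.4, -1, 0, 0, 1]
    - [0.4, -1, 0, 0, 1]
    - [0.4, -1, 0, 0, 1]
    - [0.4, -1, 0, 0, 1]
    - [0.4, -1, 0, 0, 1]
    - [0.4, -1, 0, 0, 1]

```text
clock: 15.22
position: [0.5477, -0.1267, 0.0513]
tool_rot: [3.142, 0.0, 1.981]
force: [0.4, 0.0, -0.4]
grip_width: 0.0
```

servo_tool:
  plan:
    - [0.1, -0.2, 0, 0, 1]
    - [0.2, -0.4, 0, 0, 1]
    - [0.3, -0.6, 0, 0, 1]
    - [0.3, -0.8, 0, 0, 1]
    - [0.4, -1, 0, 0, 1]
    - [0.4, -1, 0, 0, 1]
    - [0.4, -1, 0, 0, 1]
    - [0.4, -1, 0, 0, 1]
    - [0.4, -1, 0, 0, 1]
    - [0.4, -1, 0, 0, 1]

```text
clock: 16.05
position: [0.548, -0.1274, 0.0513]
tool_rot: [-3.142, -0.0, 1.981]
force: [-2.0, 3.7, 2.4]
grip_width: 0.0
```

```bash
python3 look.py 10
```

```text
16.05 tcp [12.  -2.6] 0.05127104733147417 F [-2.00810534  3.70180319  2.36954886]
w [160.38421053 263.04736842] 190 [-38.4  11.1]
w [279.66153846 349.63076923] 260 [ 12.3 -32.8]
scene [232.53846154 257.58241758] 91 [ 12.6 -30.7]
```

View pics/s10c.png

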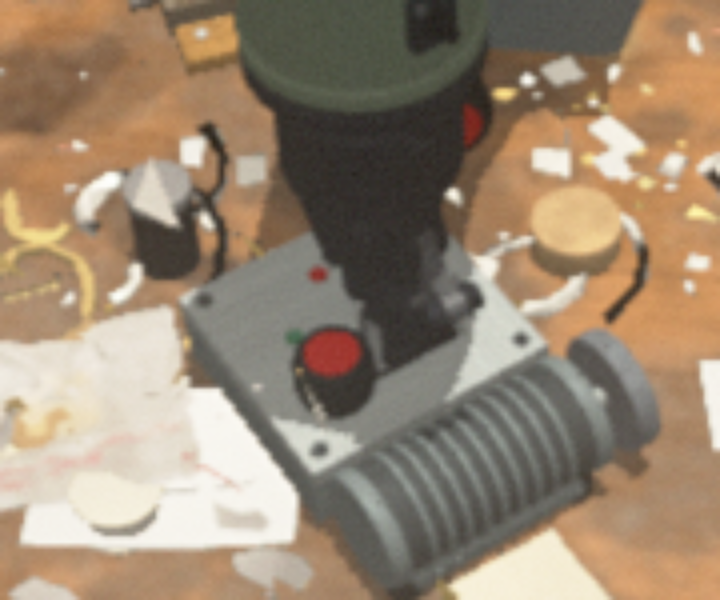

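servo_tool:
  plan:
    - [0.1, -0.2, 0, 0, 1]
    - [0.2, -0.4, 0, 0, 1]
    - [0.2, -0.4, 0, 0, 1]
    - [0.2, -0.4, 0, 0, 1]
    - [0.2, -0.4, 0, 0, 1]
    - [0.2, -0.4, 0, 0, 1]
    - [0.2, -0.4, 0, 0, 1]
    - [0.2, -0.4, 0, 0, 1]
    - [0.2, -0.4, 0, 0, 1]
    - [0.2, -0.4, 0, 0, 1]

```text
clock: 16.98
position: [0.5481, -0.1275, 0.0513]
tool_rot: [-3.141, -0.001, 1.981]
force: [-3.3, 6.7, 3.6]
grip_width: 0.0
```

The resistance builds while the TCP stays put, so the pin is against the end wall. I back straight off, then lift away.

servo_tool:
  plan:
    - [-1.2, 2.8, 0, 0, 1]
    - [-2.8, 6.4, 0, 0, 1]
    - [-6, 13.8, 0, 0, 1]
    - [-8, 18, 5, 0, 1]
    - [-8, 18, 25, 0, 1]
    - [-8, 18, 55, 0, 1]
    - [-20, 40, 85, 0, 1]
    - [-40, 70, 115, 0, 1]
    - [-60, 100, 145, 0, 1]
    - [-60, 100, 150, 0, 1]

```text
clock: 17.82
position: [0.4866, -0.0244, 0.2039]
tool_rot: [3.139, -0.002, 1.983]
force: [2.5, 0.5, 0.6]
grip_width: 0.0002
```

servo_tool:
  plan:
    - [0, 35, 0, 0, 1]
    - [0, 70, 0, 0, 1]
    - [0, 105, 0, 0, 1]
    - [0, 140, 0, 0, 1]
    - [0, 175, 0, 0, 1]
    - [0, 175, 0, 0, 1]
    - [0, 175, 0, 0, 1]
    - [0, 175, 0, 0, 1]
    - [0, 175, 0, 0, 1]
    - [0, 175, 0, 0, 1]

```text
clock: 18.65
position: [0.4883, 0.1459, 0.2015]
tool_rot: [3.141, 0.0, 1.979]
force: [0.2, 0.3, 0.7]
grip_width: 0.0001
```

```bash
python3 look.py 11
python3 - <<'E'
from h import *
a=bot.grab_frame('top')[110:260,220:400];cv2.imwrite('pics/t11c.png',cv2.resize(a,None,fx=4,fy=4,interpolation=cv2.INTER_CUBIC))
E
```

```text
18.65 tcp [ 65.7 272. ] 0.2014777669194466 F [0.15243329 0.25273957 0.73615712]
scene [232.475 257.725] 120 [ 12.8 -30.9]
```

View pics/s11c.png

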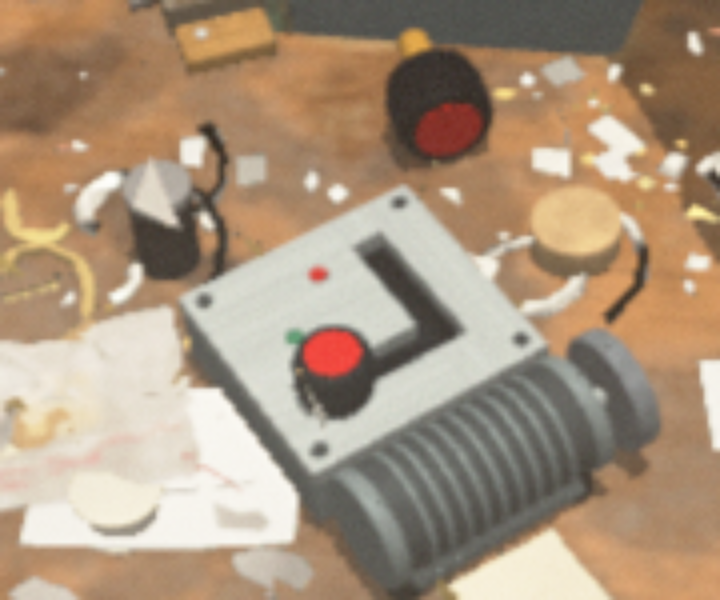

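View pics/t11c.png

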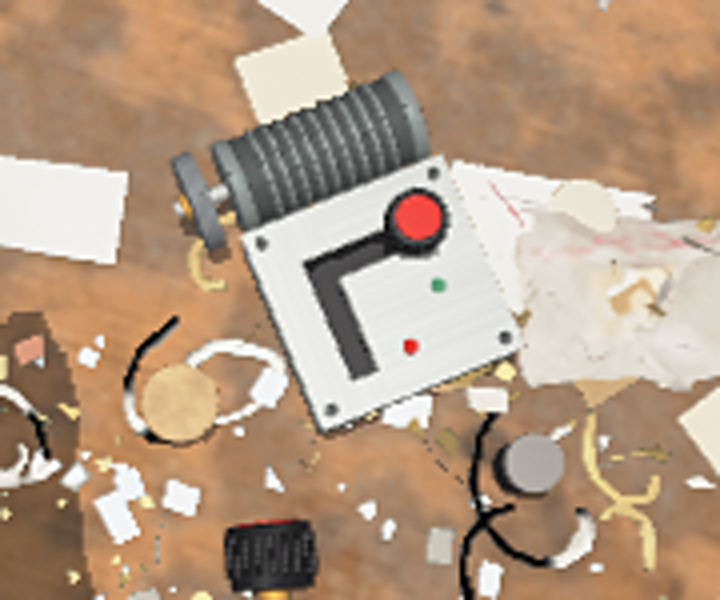

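The knob stands upright at the end of leg two (top crop 417,215), and the can, cork and pale disc are where they were.

```bash
python3 -c "
from workcell import bot
print(bot.job_done())"
```

```text
the job is handed in; nothing more can be done
None
```

The selector is fully home beside the green dot, and the job is handed in. With the fingers shut, I pushed the knob along leg one until it met the wall at the corner, at about 6 N. I then went round to its other side and pushed it along leg two until the pin stopped at the end, at about 8 N.

- **Knob position:** After backing off, the scene camera put it at about (12.8, -30.9) mm in the polisher's frame. That is about 58 mm from the corner reading. It stands upright in the slot.
- **Other items:** By eye, the film can and cork are at the same pixels before and after. I took the pale flat disc on the paper beside the polisher to be the spool. It had not moved either, but I did not confirm what it was or measure it. The arm was clear at about 18.7 s.
- **Disagreement:** While the fingers were close, the wrist camera read the knob 2–5 mm differently from the scene camera (up to 11 mm just before leg two), because the gripper hid part of the red top. I therefore relied on the scene camera and the felt contact.

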